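# Set the iris jar holder to its long mark and start it

### The arm

A 7-joint arm with a two-finger parallel gripper is mounted at the origin on the work surface. World frame = base frame: x ahead of the robot, y to its left, z up, the work surface at z = 0. Lengths are in m, angles in rad, forces in N, time in s.
With the tool pointing down it reaches from about 0.4 to 0.85 m from the base axis. Payload 4.5 kg.
Tool frame: the origin (TCP) lies between the finger pads; the fingertips stand 11 mm ahead of it and the grasp point (between the pads) lies 8 mm behind it (r.nose_length is the distance from the TCP to the fingertips, in m); z points along the fingers, y is the line along which they close (so a half turn about z gives the same grasp; the last joint's range is limited). The gripper opens to 88 mm and grips with 3 to 60 N. Pads are 18 mm wide; open, the fingers measure 123 mm over their backs; the gripper's body (75 mm by 187 mm) begins 45 mm behind the grasp point.
Start: joints at [1.149, 0.689, -0.195, 1.565, 0.157, 0.902, -0.215], TCP at [0.275, -0.561, 0.25] pointing down, gripper open.
Joint ranges: [-3.01, 3.01], [-0.46, 2.08], [-1.47, 1.51], [0.13, 2.56], [-1, 4.14], [0.04, 2.09], [-2.66, 2.66]. Speed limits (rad/s): [2.57, 2.57, 3.14, 3.14, 3.14, 3.14, 3.14].

### API

Orientations are given as a unit quaternion [x, y, z, w].
In Python, from plant import get_state, snapshot, camera_model, r gives the robot as it stands.
- The arm moves only by the shell command python3 -m inch 'ROWS' [FORCE]. ROWS is text: rows parted by semicolons, each of 7 numbers parted by spaces: the opening, from -1 (shut) to 1 (fully open), then the shift along the tool's x, y, z in m, then the turn, a rotation vector about the tool's x, y, z in rad. A call has 1 to 20 rows; each row shifts and turns the commanded pose from where the row before left it, along the tool's axes as they then stand; what a row does not reach is not made up. A row lasts 1/12 s, in which the tool goes at most 41.7 mm and 7.16 degrees, less where a joint would pass 70% of its speed; a pose out of reach is approached as far as the arm can. A call is refused whole if a number of a shift passes 0.0417 or a number of a turn 0.125, either way. A call with a gripper value outside its range is refused whole. The fingers move at their own pace and stop on an object; FORCE is the grip in N (left out, the last holds). Time passes only in rows, so rows that do not move let the fingers close. It gives the time, the measured TCP pose, the force, the opening and the grip force at its end, in the units of the state.
- get_state(): the state, without advancing time (a new reading comes with each control period).
- snapshot(name): name is "scene" or "top"; returns (picture, depth): 420x560x3 uint8, red, green, blue; 420x560 float32, m along the optical axis (not along the pixel's ray), 0 where there is no reading.
- camera_model(name): a dict with "intrinsics" (3x3 intrinsics, pixels), "dist" ([k1, k2, p1, p2, k3] as OpenCV has them; the pictures are not rectified), "view" (4x4, takes a point from world to camera coordinates). Camera axes: x right, y down, z forward; pixel columns grow to the right and rows downward; lengths in m; the calibration is good to about 2 mm. A picture is of the moment at which its call begins. camera_model takes no time and is no camera call.
- r.finish_job(): hands the job in; it is judged then, once.
The state is a dict: "clock": time; "q": joint angles; "qd": joint speeds; "joint_torque": joint torques, N m; "tool_pos": TCP position; "eef_rot": TCP orientation; "contact_force": force on the tool from outside, world axes, zero at the start; "moment": the same for the moment, N m; "opening": opening from 0.0 (shut) to 1.0 (fully open); "finger_force": force on a finger pad.
Only numpy, scipy, OpenCV 4.12 (cv2) and the standard library are available. Lean on these libraries where they do the work, as an engineer would, in place of code of your own. Each camera call takes 0.05 s, during which the arm holds its last target. There are 200 camera calls.

### The job

Set the iris jar holder for the next batch: with the fingertips, push the knobbed lever on its ring around until the ring's pointer lines up with the one long mark on the white scale. Once it is set, press the black button on the start box fully down and let go, with the pointer still on the long mark. Do not pick anything up, and leave the jars, the stack of lids and the spatula where they are.

Things in the scene. Friction and masses are not known exactly. Their poses are not given: they have to be found in the camera images.
- ring_axis (a point): the upright axis of the iris jar holder, at the level of the ring's top face, 68 mm above the table. The holder is a low round metal drum bolted to the table, with a flat white scale disc (256 mm across, top face 50 mm above the table) and on it a faceted metal ring 156 mm across whose top face is 68 mm up. The holder's place and yaw vary
- ring (a joint): angle of the ring about its upright axis, rad, growing anticlockwise seen from above; stops at -1.2 and 1.2. It turns stiffly (about 0.2 N m, 2 N at the lever) without spring or detents and stays where it is left
- pointer_tip (a point): the line of the small dark pointer that sticks out of the ring on the side opposite the lever: a point 95 mm from the axis (the metal itself ends there), 53 mm above the table. Turns with the ring
- long_mark (a point): inner end of the long mark on the white scale disc, 95 mm from the axis, 50 mm above the table. The mark is a black radial line 30 mm long and 5 mm wide; every 10 degrees to both sides, 6 each way, are short marks 11 mm long and 2.5 mm wide. The scale disc is clamped at a different angle each time and does not move when the ring is turned
- lever_knob (a point): centre of the black ball (22 mm across) on top of the lever, 105 mm from the axis, 110 mm above the table, opposite the pointer. Below the ball is an upright steel pin 16 mm across, from 57 mm to the ball, which can be pushed from either side; it stands on a radial steel arm 14 mm wide, reaching from the ring to 110 mm from the axis, 57 to 67 mm above the table. All turn with the ring
- start_top (a point): centre of the top of the black round push button (36 mm across) of the start box, 68 mm above the table; the button is pressed straight down, moves 7 mm, takes about 5 N to go fully down and springs back. It stands in a slightly wider metal collar on a grey box 100 x 110 mm, 45 mm high, bolted to the table to the left or the right of the holder
- start (a joint): travel of the button, m: 0 up, 0.007 fully down
- label_roll: roll of white labels 100 mm across on a black stand, fixed to the table on the side of the holder where the start box is not; 125 mm high, base 100 x 90 mm; origin at the centre of the base. Only an obstacle
- jar_a: filled preserve jar, loose, upright cylinder 68 mm across and 86 mm tall with a brass lid, 0.34 kg; origin at the centre of its underside. Bystander: leave it alone
- jar_b: filled preserve jar, loose, upright cylinder 68 mm across and 86 mm tall with a brass lid, 0.34 kg; origin at the centre of its underside. Bystander: leave it alone
- jar_c: filled preserve jar, loose, upright cylinder 68 mm across and 86 mm tall with a brass lid, 0.34 kg; origin at the centre of its underside. Bystander: leave it alone
- jar_d: filled preserve jar, loose, upright cylinder 68 mm across and 86 mm tall with a brass lid, 0.34 kg; origin at the centre of its underside. Bystander: leave it alone
- lid_stack: three brass jar lids stacked, one loose piece 66 mm across and 36 mm tall; origin at the centre of its underside. Bystander: leave it alone
- spatula: spatula lying flat on the table, loose, about 0.28 m long; origin under its middle, at table height. Bystander: leave it alone
Not all that is in view belongs to the job. What is shaped like the part that bears start_top but orange or red is not meant.

How it is judged:
By the outcome, as a careful person would: the job done as asked, in the order asked, and still so for the second after the job is handed in, with the robot touching nothing.
It also fails if it takes over 64 s, if anything falls off the work surface, if the arm or the gripper's body presses on something with over 40 N, if the wrist force passes 120 N, or if a joint passes its speed limit or range.

## Working session

There is one attempt and no reset: what is moved stays moved. The work goes in short steps, Python scripts to look and compute and a shell command to move; the robot and the scene stay as the last step left them, time stands still between calls to the robot, and variables do not carry over. Pictures are saved under pics/ and viewed, at most 10 in all, crops included, and the job is handed in when it is done.

```bash
mkdir -p pics; cat > h.py <<'E'
import numpy as np, cv2
from plant import get_state, snapshot, camera_model, r
def ray(name,px):
    c=camera_model(name);K=np.array(c["intrinsics"],float);V=np.array(c["view"],float)
    n=cv2.undistortPoints(np.array(px,float).reshape(-1,1,2),K,np.array(c["dist"],float)).reshape(-1,2)
    d=np.c_[n,np.ones(len(n))]@V[:3,:3]; o=-V[:3,:3].T@V[:3,3]
    return o,d
def onz(name,px,z):
    o,d=ray(name,px); return o+d*((z-o[2])/d[:,2])[:,None]
def proj(name,P):
    c=camera_model(name);V=np.array(c["view"],float)
    return cv2.projectPoints(np.array(P,float).reshape(-1,1,3),cv2.Rodrigues(V[:3,:3])[0],V[:3,3],np.array(c["intrinsics"],float),np.array(c["dist"],float))[0].reshape(-1,2)
def snap(name,fn):
    p,d=snapshot(name); cv2.imwrite("pics/"+fn+".png",p[:,:,::-1]); np.savez("pics/"+fn+".npz",p=p,d=d); return p,d
E
python3 - <<'E'
from h import *
a,_=snap("scene","s0"); b,_=snap("top","t0")
for n in("scene","top"):
  c=camera_model(n);V=np.array(c["view"]);print(n,-V[:3,:3].T@V[:3,3],V[2,:3])
print(get_state())
E
```

```text
scene [1.24724868 0.98482558 1.2566947 ] [-0.41207913 -0.58500304 -0.69854293]
top [ 0.4012476  -0.00344984  1.15230135] [ 0.16180977  0.00840415 -0.98678618]
{'clock': 0.1, 'q': array([ 1.14887061,  0.68989455, -0.19452999,  1.56621516,  0.15730033,
        0.90248712, -0.21509235]), 'qd': array([-4.86163689e-04, -3.64532695e-03, -1.55880492e-03, -1.34770548e-03,
        3.68784615e-04, -1.74621783e-03, -5.55743416e-05]), 'joint_torque': array([-3.19826904e-03, -5.28501177e+01, -1.27159953e+00, -1.53836596e+01,
       -5.25943469e-02,  1.94116823e-03,  4.53813107e-05]), 'tool_pos': array([ 0.27480414, -0.56074971,  0.24900056]), 'eef_rot': array([ 9.74141049e-01,  2.25939298e-01, -2.35171647e-04, -7.71479636e-04]), 'contact_force': array([-0.66385564,  0.29164098,  0.19435894]), 'moment': array([-0.01473704, -0.0488944 , -0.02804815]), 'finger_force': 0.0, 'opening': 0.9973479960175087}
```

View pics/s0.png

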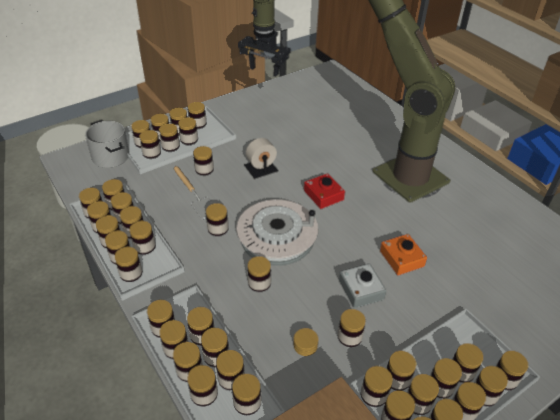

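View pics/t0.png

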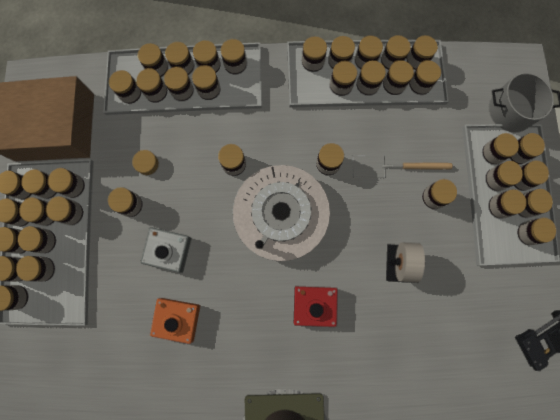

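The scene picture shows the holder at (278,226), the knob at (312,213) and the grey start box at (363,283). The top picture shows the holder at (281,212) and the knob at (259,244).

Candidates for the start button in the top view are the grey box (162,252), the orange box (172,324) and the red box (316,310). I choose grey, which is also on the side opposite the label roll (405,262). A close crop will check this, along with the marks on the scale.

```bash
python3 - <<'E'
from h import *
p=np.load("pics/t0.npz")["p"][:,:,::-1]
c=p[150:280,130:340]; cv2.imwrite("pics/t0c.png",cv2.resize(c,None,fx=3.8,fy=3.8,interpolation=cv2.INTER_CUBIC))
hsv=cv2.cvtColor(np.ascontiguousarray(p),cv2.COLOR_BGR2HSV)
# dark blobs
m=((hsv[:,:,2]<45)*255).astype(np.uint8)
n,l,s,ce=cv2.connectedComponentsWithStats(m[150:280,130:340])
for i in range(1,n):
  if s[i,4]>8: print("dark",ce[i]+[130,150],s[i])
# axis guess
print(onz("top",[[281,212]],.068),onz("top",[[259,244]],.11),onz("top",[[162,252]],.068))
print(onz("scene",[[278,224]],.068),onz("scene",[[312,213]],.11),onz("scene",[[366,277]],.068))
E
```

```text
dark [235.66176471 167.08823529] [94  9 21 13 68]
dark [327.68421053 167.26315789] [188  10  22  11  57]
dark [133.31428571 202.6       ] [ 0 43  7 19 70]
dark [280.87168142 210.65929204] [143  53  17  17 226]
dark [184.96296296 254.60493827] [50 88 11 34 81]
dark [259.33333333 244.        ] [126  91   8   7  42]
dark [161.44915254 251.72881356] [ 26  96  12  12 118]
[[ 0.57443283 -0.00799441  0.068     ]] [[0.48979121 0.04854773 0.11      ]] [[0.47923725 0.30146147 0.068     ]]
[[0.57685099 0.00094811 0.068     ]] [[0.4865301  0.05227931 0.11      ]] [[0.48407822 0.31414205 0.068     ]]
```

View pics/t0c.png

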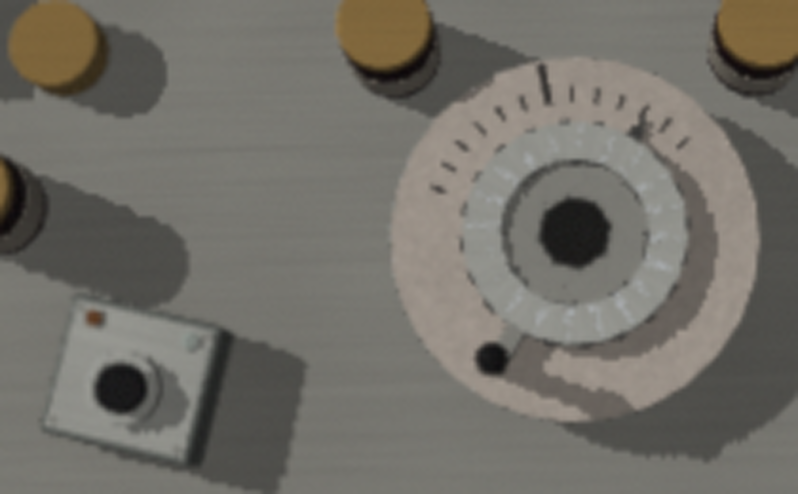

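The crop shows the grey box with its black button at crop (122,388), so full-image (162,252). The long mark is at crop (544,84), the pointer at (641,130) and the knob at (492,359). The pointer must turn anticlockwise by about 3 short marks. Next I measure this precisely.

```bash
cat > m.py <<'E'
from h import *
from scipy.optimize import least_squares
def axis(p):
    h=cv2.cvtColor(np.ascontiguousarray(p),cv2.COLOR_RGB2LAB).astype(int)
    m=((h[:,:,1]>129)&(h[:,:,0]>95)).astype(np.uint8)
    m[:, :225]=0;m[:,340:]=0;m[:160]=0;m[270:]=0
    m=cv2.morphologyEx(m,cv2.MORPH_OPEN,np.ones((3,3)))
    cs,_=cv2.findContours(m,cv2.RETR_EXTERNAL,cv2.CHAIN_APPROX_NONE)
    c=max(cs,key=cv2.contourArea).reshape(-1,2).astype(float)
    W=onz("top",c,.05)[:,:2]
    f=least_squares(lambda q:np.hypot(*(W-q[:2]).T)-q[2],[.57,-.005,.128],loss="soft_l1",f_scale=.002)
    return f.x,np.std(f.fun)
def polar(p,ax,z,rads,a0,a1,n=720):
    th=np.linspace(a0,a1,n); g=cv2.cvtColor(np.ascontiguousarray(p),cv2.COLOR_RGB2GRAY)
    out=[]
    for R in rads:
        px=proj("top",np.c_[ax[0]+R*np.cos(th),ax[1]+R*np.sin(th),np.full(n,z)]).astype(np.float32)
        out.append(cv2.remap(g,px[:,:1],px[:,1:],cv2.INTER_LINEAR)[:,0])
    return th,np.array(out,float)
E
python3 - <<'E'
from m import *
p=np.load("pics/t0.npz")["p"]
ax,e=axis(p);print("axis",ax,e)
for z,rr in ((.05,np.arange(.110,.123,.002)),(.05,np.arange(.097,.105,.002)),(.055,np.arange(.083,.094,.002))):
    th,o=polar(p,ax,z,rr,-1.3,1.5); v=o.mean(0); b=cv2.GaussianBlur(v[None],(0,0),40)[0]
    d=b-v; 
    from scipy.signal import find_peaks
    k,_=find_peaks(cv2.GaussianBlur(d[None],(0,0),3)[0],height=5)
    print(z,rr[0],[(round(np.degrees(th[i]),1),round(d[i])) for i in k])
k=onz("top",[[259.33,244]],.11)[0]; print("knob",k,np.degrees(np.arctan2(k[1]-ax[1],k[0]-ax[0])),np.hypot(*(k[:2]-ax[:2])))
# scene button/knob
s=np.load("pics/s0.npz")["p"]; g=s.max(2); m=(g<45).astype(np.uint8)
n,l,st,ce=cv2.connectedComponentsWithStats(m)
for i in range(1,n):
  if 20<st[i,4]<400 and 290<ce[i,0]<400 and 190<ce[i,1]<300: print(ce[i],st[i,4],onz("scene",[ce[i]],.068),onz("scene",[ce[i]],.11))
print("btn top",onz("top",[[161.45,251.73]],.068))
d=np.load("pics/t0.npz")["d"];print("depths",d[252,161],d[244,259],d[212,255])
V=np.array(camera_model("top")["view"]);print((V@[.479,.30,.068,1])[2],(V@[.49,.0485,.121,1])[2])
E
```

```text
axis [-264.57399133   15.38245618  265.73832205] 0.006793605618221604
0.05 0.11 []
0.05 0.097 []
0.055 0.083 []
knob [0.48976831 0.04773689 0.11      ] -3.311038936179975 265.5069684427657
[365.64102564 275.8974359 ] 78 [[0.48231397 0.31045756 0.068     ]] [[0.50934131 0.33428492 0.11      ]]
btn top [[0.4799657  0.30291473 0.068     ]]
depths 1.0850469 1.0322938 1.0986462
1.0851049238445907 1.0324715197601402
```

```bash
python3 - <<'E'
from h import *
p=np.load("pics/t0.npz")["p"]; L=cv2.cvtColor(p,cv2.COLOR_RGB2LAB)
for x,y in((242,215),(300,180),(290,255),(322,205),(320,230),(225,215),(230,250),(335,240),(255,200),(330,158)): print((x,y),p[y,x],L[y,x])
E
```

```text
(242, 215) [152 144 135] [154 129 134]
(300, 180) [141 133 125] [143 130 133]
(290, 255) [107 101  95] [110 129 132]
(322, 205) [149 140 132] [150 130 133]
(320, 230) [158 149 139] [159 130 134]
(225, 215) [121 120 114] [129 127 132]
(230, 250) [116 115 110] [124 127 131]
(335, 240) [78 78 74] [ 84 127 130]
(255, 200) [149 149 146] [157 127 130]
(330, 158) [126 102  60] [114 132 155]
```

```bash
sed -i 's/m=((h.*/r_=np.asarray(cv2.GaussianBlur(np.ascontiguousarray(p),(3,3),0),int); m=((r_[:,:,0]-r_[:,:,1]>=5)\&(r_[:,:,0]-r_[:,:,2]<28)\&(r_[:,:,0]>70)).astype(np.uint8)/' m.py
cat > meas.py <<'E'
from m import *
from scipy.signal import find_peaks
import sys
def run(p,ax):
  for z,rr in ((.05,np.arange(.110,.123,.002)),(.05,np.arange(.097,.105,.002)),(.055,np.arange(.083,.094,.002))):
    th,o=polar(p,ax,z,rr,-1.3,1.5); v=o.mean(0); d=cv2.GaussianBlur(v[None],(0,0),40)[0]-v
    k,_=find_peaks(cv2.GaussianBlur(d[None],(0,0),3)[0],height=5)
    print(z,rr[0],[(round(float(np.degrees(th[i])),1),round(d[i])) for i in k])
def knob(p):
  m=(p.max(2)<48).astype(np.uint8); n,l,st,ce=cv2.connectedComponentsWithStats(m)
  for i in range(1,n):
    if 25<st[i,4]<90 and 235<ce[i,0]<330 and 225<ce[i,1]<275: return ce[i]
E
python3 - <<'E'
from meas import *
p=np.load("pics/t0.npz")["p"]
ax,e=axis(p);print("axis",ax,e)
print("ring top depth, z", )
run(p,ax)
c=knob(p);k=onz("top",[c],.11)[0];print("knob",k,np.degrees(np.arctan2(k[1]-ax[1],k[0]-ax[0])),np.hypot(*(k[:2]-ax[:2])))
E
```

```text
axis [ 0.57832858 -0.00759074  0.12637431] 0.001045355240059983
ring top depth, z
0.05 0.11 [(9.4, 69)]
0.05 0.097 [(-50.8, 34), (-40.6, 33), (-30.5, 39), (-20.7, 31), (-10.7, 30), (-0.4, 39), (9.2, 56), (19.5, 32), (29.3, 35), (39.3, 28), (49.4, 35), (59.2, 34), (69.2, 43)]
0.055 0.083 [(-73.4, 7), (-68.9, 7), (-32.8, 50)]
knob [0.48960025 0.04786586 0.11      ] 147.99397247434447 0.10463341446678073
```

Axis (0.578, -0.008), knob radius 104.6 mm against 105 given, marks spaced 10°, all consistent. The long mark is at 9.3° and the pointer at -32.5°, so the ring must turn about +41.7°. I'll push the knob toward -y with shut fingers.

```bash
python3 -m inch '-1 0 0 0 0 0 0.109;-1 0 0 0 0 0 0.109;-1 0 0 0 0 0 0.109;-1 0 0 0 0 0 0.109;-1 0 0 0 0 0 0.109;-1 0 0 0 0 0 0.109' 10
python3 -m inch '-1 .0045 -.034 0 0 0 0;-1 .0045 -.034 0 0 0 0;-1 .0045 -.034 0 0 0 0;-1 .0045 -.034 0 0 0 0;-1 .0045 -.034 0 0 0 0;-1 .0045 -.034 0 0 0 0;-1 .0045 -.034 0 0 0 0;-1 .0045 -.034 0 0 0 0;-1 .0045 -.034 0 0 0 0;-1 .0045 -.034 0 0 0 0;-1 .0045 -.034 0 0 0 0;-1 .0045 -.034 0 0 0 0;-1 .0045 -.034 0 0 0 0;-1 .0045 -.034 0 0 0 0;-1 .0045 -.034 0 0 0 0;-1 .0045 -.034 0 0 0 0;-1 .0045 -.034 0 0 0 0;-1 .0045 -.034 0 0 0 0;-1 .0045 -.034 0 0 0 0;-1 .0045 -.034 0 0 0 0'
```

```text
clock: 0.6
tool_pos: [0.275, -0.5608, 0.2492]
eef_rot: [0.995, -0.102, -0.0, -0.0]
contact_force: [-0.8, 0.3, -0.1]
opening: 0.577
finger_force: 0.0
clock: 2.27
tool_pos: [0.4973, 0.0895, 0.2495]
eef_rot: [0.995, -0.099, -0.0, 0.0]
contact_force: [-0.1, -0.3, 0.6]
opening: 0.006
finger_force: 0.0
```

```bash
python3 -m inch '-1 0 0 .032 0 0 0;-1 0 0 .032 0 0 0;-1 0 0 .032 0 0 0;-1 0 0 .032 0 0 0;-1 0 0 .031 0 0 0;-1 0 .007 0 0 0 0;-1 0 .007 0 0 0 0'
python3 -m inch '-1 -.0019 .006 0 0 0 0;-1 -.0018 .006 0 0 0 0;-1 -.0012 .0063 0 0 0 0;-1 -.0012 .0063 0 0 0 0;-1 -.0004 .0064 0 0 0 0;-1 -.0003 .0064 0 0 0 0;-1 .0003 .0064 0 0 0 0;-1 .0004 .0064 0 0 0 0;-1 .0012 .0063 0 0 0 0;-1 .0012 .0063 0 0 0 0;-1 0 0 0 0 0 0'
python3 - <<'E'
from meas import *
p,_=snap("top","t1"); ax=[.5783,-.0076]; run(p,ax); c=knob(p);print(c)
cv2.imwrite("pics/t1c.png",cv2.resize(p[130:290,200:360,::-1],None,fx=3.7,fy=3.7,interpolation=cv2.INTER_CUBIC))
E
```

```text
clock: 2.85
tool_pos: [0.4931, 0.0739, 0.0897]
eef_rot: [0.995, -0.098, -0.002, 0.0]
contact_force: [-1.8, 3.1, -0.7]
opening: 0.007
finger_force: 1.6
clock: 3.77
tool_pos: [0.4786, 0.0109, 0.0906]
eef_rot: [0.995, -0.1, 0.0, 0.001]
contact_force: [-0.1, -0.3, -0.4]
opening: 0.005
finger_force: 0.0
0.05 0.11 [(9.4, 78)]
0.05 0.097 [(-50.8, 38), (-40.6, 39), (-30.5, 40), (-20.5, 37), (-10.7, 33), (-0.4, 41), (9.2, 61), (19.5, 36), (29.3, 40), (39.3, 32), (49.4, 40), (59.2, 37), (69.2, 48)]
0.055 0.083 [(-73.1, 9), (-69.1, 8), (4.7, 59)]
[277.11538462 248.07692308]
```

View pics/t1c.png

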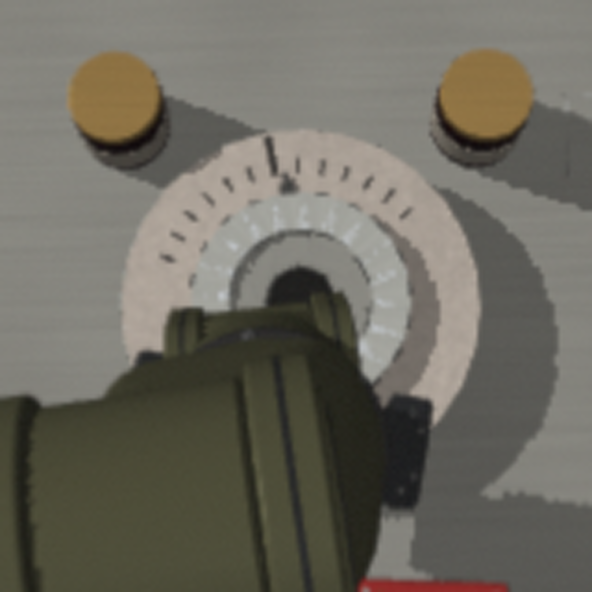

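The pointer (crop 287,183) now stands about 4.6° short of the long mark (271,157). I push slowly for the rest.

```bash
python3 -m inch '-1 .0004 .0013 0 0 0 0;-1 .0004 .0013 0 0 0 0;-1 .0004 .0013 0 0 0 0;-1 .0004 .0013 0 0 0 0;-1 .0004 .0013 0 0 0 0;-1 0 0 0 0 0 0'
cat > fine.py <<'E'
from meas import *
def cen(p,ax,z,rr,a0=-.35,a1=.55):
    th,o=polar(p,ax,z,rr,a0,a1,900); v=o.mean(0); d=np.median(v)-v; i=d.argmax(); w=np.where((abs(th-th[i])<.06)&(d>.4*d[i]),d,0); return round(float(np.degrees((w*th).sum()/w.sum())),2)
def fine(fn,ax=(.5783,-.0076)):
    p,_=snap("top",fn)
    print("mark",cen(p,ax,.05,np.arange(.108,.124,.001)),cen(p,ax,.05,np.arange(.098,.106,.001)))
    for z in(.053,.057): print("ptr",z,[cen(p,ax,z,np.arange(a,a+.003,.001)) for a in(.083,.086,.089,.092)])
E
python3 - <<'E'
from fine import *
fine("t2")
p=np.load("pics/t2.npz")["p"];cv2.imwrite("pics/t2c.png",cv2.resize(p[155:205,250:310,::-1],None,fx=10,fy=10,interpolation=cv2.INTER_CUBIC))
E
```

```text
clock: 4.32
tool_pos: [0.4792, 0.0064, 0.0907]
eef_rot: [0.995, -0.099, 0.0, -0.0]
contact_force: [-0.1, 1.5, -0.6]
opening: 0.006
finger_force: 0.8
mark 9.36 9.3
ptr 0.053 [6.8, 6.53, 6.37, 7.37]
ptr 0.057 [6.84, 6.52, 6.47, 8.16]
```

View pics/t2c.png

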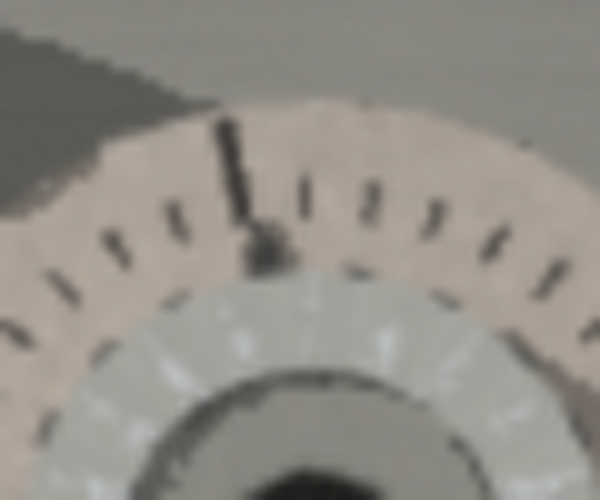

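The pointer (crop 267,248) is about 2.5° short of the long mark (230,170), and its own shadow lies on its right. I push a bit more, then back off for a clear view.

```bash
python3 -m inch '-1 .0004 .0013 0 0 0 0;-1 .0004 .0013 0 0 0 0;-1 .0004 .0012 0 0 0 0;-1 0 0 0 0 0 0;-1 0 0 0 0 0 0'
python3 -c "
from fine import *
fine('t3')"
python3 -m inch '-1 0 -.03 0 0 0 0;-1 0 -.04 0 0 0 0;-1 0 -.04 0 0 0 0;-1 0 -.04 0 0 0 0;-1 0 -.04 0 0 0 0;-1 0 0 -.03 0 0 0;-1 0 0 0 0 0 0'
python3 - <<'E'
from fine import *
fine("t4")
p=np.load("pics/t4.npz")["p"];s,_=snap("scene","s4")
c=knob(p);ax=np.array([.5783,-.0076])
if c is not None:
  k=onz("top",[c],.11)[0];print("knob",c,k,np.degrees(np.arctan2(k[1]-ax[1],k[0]-ax[0]))-180,np.hypot(*(k[:2]-ax)))
a=cv2.resize(p[155:205,250:310,::-1],(600,500),interpolation=cv2.INTER_CUBIC)
q=proj("scene",[[.668,.008,.05]])[0].astype(int);print(q)
b=cv2.resize(s[q[1]-20:q[1]+20,q[0]-8:q[0]+8,::-1],(200,500),interpolation=cv2.INTER_CUBIC)
cv2.imwrite("pics/t4c.png",np.hstack([a,b]))
E
```

```text
clock: 4.78
tool_pos: [0.4796, 0.0021, 0.0907]
eef_rot: [0.995, -0.099, -0.0, 0.0]
contact_force: [-0.7, 0.3, -0.4]
opening: 0.005
finger_force: 0.4
mark 9.35 9.31
ptr 0.053 [9.0, 8.7, 8.87, 9.24]
ptr 0.057 [9.06, 8.9, 8.92, 9.48]
clock: 5.42
tool_pos: [0.5192, 0.1928, 0.1233]
eef_rot: [0.995, -0.096, 0.003, -0.002]
contact_force: [0.2, -0.5, -0.0]
opening: 0.006
finger_force: 0.0
mark 9.36 9.32
ptr 0.053 [9.0, 8.79, 8.87, 9.23]
ptr 0.057 [8.98, 8.91, 8.95, 9.49]
knob [289.28888889 249.13333333] [ 0.47505444 -0.02537002  0.11      ] -350.2342666799972 0.10476363098738209
[254 240]
```

View pics/t4c.png

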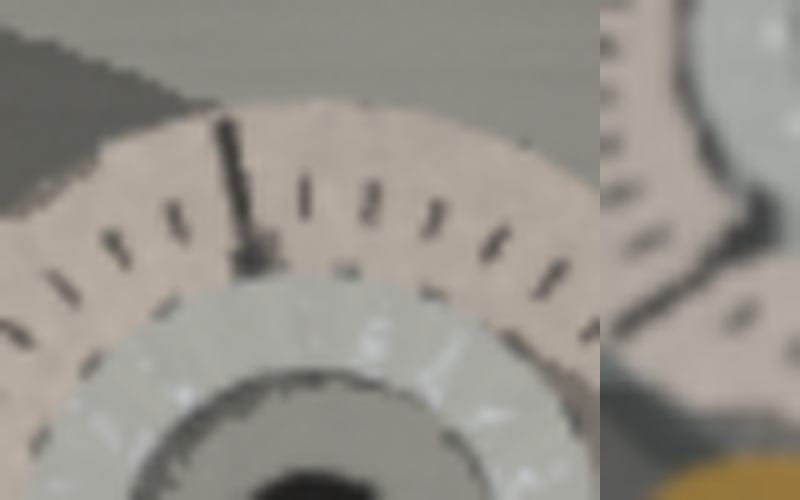

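The pointer (crop 250,255) continues the long mark (230,170) in the top crop, and the scene crop agrees. The pointer reads 8.9° (shadow-biased), the knob gives 9.8°, and the mark is at 9.3°. The ring is set. Next I refine the button position from the first depth image.

```bash
python3 - <<'E'
from h import *
for nm,f,(x0,x1,y0,y1) in(("top","t0",(135,195,225,275)),("scene","s0",(340,390,255,310))):
  D=np.load(f"pics/{f}.npz");d=D["d"];V=np.array(camera_model(nm)["view"])
  yy,xx=np.mgrid[y0:y1,x0:x1];px=np.c_[xx.ravel(),yy.ravel()]
  o,r_=ray(nm,px);W=o+r_*d[px[:,1],px[:,0]][:,None]; rgb=D["p"][px[:,1],px[:,0]].max(1)
  for lo,hi in((.040,.049),(.05,.06),(.064,.073)):
    k=(W[:,2]>lo)&(W[:,2]<hi)
    if k.sum()>3: a=W[k];print(nm,lo,k.sum(),a.mean(0).round(4),a.min(0).round(4),a.max(0).round(4),cv2.minAreaRect(a[:,:2].astype(np.float32))[0])
print(get_state()["tool_pos"])
E
```

```text
top 0.04 1130 [0.4887 0.3003 0.0453] [0.4303 0.2385 0.0401] [0.5458 0.3656 0.049 ] (0.4879813492298126, 0.3024335503578186)
top 0.05 184 [0.4824 0.3    0.0552] [0.4354 0.2506 0.05  ] [0.5392 0.3546 0.0599] (0.4900868237018585, 0.3005858361721039)
top 0.064 134 [0.4801 0.3056 0.0678] [0.464  0.2888 0.064 ] [0.495  0.3231 0.0717] (0.4802529215812683, 0.3056849241256714)
scene 0.04 662 [0.4923 0.3101 0.0455] [0.3544 0.2412 0.04  ] [0.5491 0.3704 0.049 ] (0.4530925750732422, 0.31228363513946533)
scene 0.05 178 [0.4907 0.3096 0.0536] [0.4386 0.2518 0.05  ] [0.5462 0.3686 0.06  ] (0.4909912347793579, 0.30834412574768066)
scene 0.064 93 [0.4793 0.3081 0.0683] [0.4617 0.2907 0.0643] [0.4973 0.325  0.0728] (0.47909069061279297, 0.30828508734703064)
[0.51776103 0.18861449 0.12132604]
```

```bash
python3 -m inch '-1 -.015 -.027 -.01 0 0 0;-1 -.015 -.027 0 0 0 0;-1 -.015 -.027 0 0 0 0;-1 -.015 -.027 0 0 0 0;-1 0 0 0 0 0 0;-1 0 0 0 0 0 0;-1 0 0 0 0 0 0'
```

```text
clock: 6.1
tool_pos: [0.4797, 0.3043, 0.1302]
eef_rot: [0.995, -0.1, -0.0, 0.001]
contact_force: [-0.1, -0.1, -0.1]
opening: 0.002
finger_force: 0.0
```

```bash
python3 -m inch '-1 0 -.002 .02 0 0 0;-1 0 0 .02 0 0 0;-1 0 0 .008 0 0 0;-1 0 0 .002 0 0 0;-1 0 0 .002 0 0 0;-1 0 0 .002 0 0 0;-1 0 0 0 0 0 0;-1 0 0 0 0 0 0'
python3 -m inch '-1 0 0 .002 0 0 0;-1 0 0 .001 0 0 0;-1 0 0 0 0 0 0;-1 0 0 0 0 0 0'
```

```text
clock: 6.77
tool_pos: [0.4805, 0.308, 0.0775]
eef_rot: [0.995, -0.099, 0.001, -0.0]
contact_force: [0.2, -0.6, 1.5]
opening: 0.007
finger_force: 1.2
clock: 7.1
tool_pos: [0.4806, 0.3084, 0.074]
eef_rot: [0.995, -0.099, 0.001, -0.0]
contact_force: [0.8, -1.6, 3.5]
opening: 0.008
finger_force: 2.0
```

Force rises with travel, so contact is on the button. I continue to the bottom stop.

```bash
python3 -m inch '-1 0 0 .001 0 0 0;-1 0 0 .001 0 0 0;-1 0 0 .001 0 0 0;-1 0 0 0 0 0 0;-1 0 0 0 0 0 0'
python3 -m inch '-1 0 0 .001 0 0 0;-1 0 0 .001 0 0 0;-1 0 0 .001 0 0 0;-1 0 0 0 0 0 0;-1 0 0 0 0 0 0'
```

```text
clock: 7.52
tool_pos: [0.4806, 0.3084, 0.0723]
eef_rot: [0.995, -0.099, 0.001, -0.0]
contact_force: [-1.0, -4.0, 16.4]
opening: 0.007
finger_force: 8.5
clock: 7.93
tool_pos: [0.4807, 0.3084, 0.0719]
eef_rot: [0.995, -0.099, 0.001, -0.001]
contact_force: [-5.9, -6.0, 39.2]
opening: 0.009
finger_force: 19.8
```

The button has bottomed out at 7 mm of travel, with the force rising steeply at z≈0.072. I release it and check.

```bash
python3 -m inch '-1 0 0 -.008 0 0 0;-1 0 0 -.012 0 0 0;-1 0 0 -.03 0 0 0;-1 0 0 -.04 0 0 0;-1 0 0 -.04 0 0 0;-1 0 0 -.02 0 0 0;-1 0 0 0 0 0 0;-1 0 0 0 0 0 0;-1 0 0 0 0 0 0;-1 0 0 0 0 0 0'
python3 - <<'E'
from fine import *
fine("t5")
p=np.load("pics/t5.npz")["p"];cv2.imwrite("pics/t5b.png",p[:,:,::-1])
E
```

```text
clock: 8.77
tool_pos: [0.4785, 0.3082, 0.2159]
eef_rot: [0.995, -0.099, -0.002, 0.001]
contact_force: [-0.1, 0.1, -0.2]
opening: 0.007
finger_force: 0.0
mark 9.36 9.31
ptr 0.053 [8.99, 8.7, 8.88, 9.25]
ptr 0.057 [9.05, 8.9, 8.97, 9.49]
```

View pics/t5b.png

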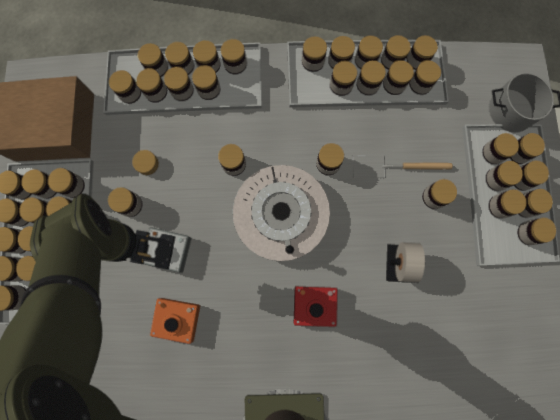

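The pointer is still on the long mark (273,172), the knob is at (289,249), and the jars, lids and spatula are where they were. The arm stands clear above the start box.

```bash
python3 -c "
from plant import r
print(r.finish_job())"
```

```text
the job is handed in; nothing more can be done
None
```

The job is handed in: the pointer is on the long mark to within about half a degree, the start button was pressed to its stop and released, and the jars, lids and spatula look unmoved in the last picture.

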